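# Slide the tall aluminium case home into its stall

### The arm

A 6-joint arm with a two-finger parallel gripper is mounted at the origin on the work surface. World frame = base frame: x ahead of the robot, y to its left, z up, the work surface at z = 0. Lengths are in mm, angles in degrees, forces in N, time in s.
With the tool pointing down it reaches from about 300 to 850 mm from the base axis. Payload 4.2 kg.
Tool frame: the origin (TCP) lies on the centre line of the jaws, within the pads' length; the fingertips stand 14 mm ahead of it and the grasp point (between the pads) lies 5 mm behind it; z points along the fingers, y is the line along which they close (so a half turn about z gives the same grasp; the last joint's range is limited). The gripper opens to 91 mm and grips with 3 to 60 N. Pads are 32 mm wide; open, the fingers measure 118 mm over their backs; the gripper's body (76 mm by 178 mm) begins 60 mm behind the grasp point.
Start: joints at [65.432, 18.312, 89.639, -0, 72.044, -1.146], TCP at [228.571, 527.634, 227.976] pointing down, gripper open.
Joint ranges: [-177.97, 177.97], [-48.28, 115.42], [12.27, 149.76], [-77.06, 257.06], [2.81, 150.46], [-146.56, 146.56]. Speed limits (degrees/s): [147.25, 147.25, 180, 180, 180, 180].

### API

Orientations are given as [roll, pitch, yaw] about the fixed x, y, z axes, in that order (R = Rz(yaw) Ry(pitch) Rx(roll)).
In Python, from workcell import env gives the robot as it stands.
- The arm moves only by the tool arm_command, never from a script. Its argument "motion" is a list of rows, each an object with "offset": the shift along the tool's x, y, z in m, a list of three; "spin": the turn about the tool's z in rad. In form: [{"offset": [tx, ty, tz], "spin": spin}, ...]. A call has 1 to 5 rows; each row shifts and turns the commanded pose from where the row before left it, along the tool's axes as they then stand; what a row does not reach is not made up. A row lasts 1/8 s, in which the tool goes at most 62.5 mm and 10.7 degrees, less where a joint would pass 70% of its speed; a pose out of reach is approached as far as the arm can. A call with a gripper value outside its range is refused whole. "jaw" is the finger opening in m, from 0 to 0.0912, set as the call begins (left out, the last holds). The fingers move at their own pace and stop on an object; "newtons" is the grip in N (left out, the last holds). Time passes only in rows, so rows that do not move let the fingers close. It gives the time, the measured TCP pose, the force, the opening and the grip force at its end, in the units of the state.
- env.state(): the state, without advancing time (a new reading comes with each control period).
- env.grab_frame(name): name is "scene" or "side" or "wrist"; returns (picture, depth): 400x640x3 uint8, blue, green, red; 400x640 float32, mm along the optical axis (not along the pixel's ray), 0 where there is no reading.
- env.camera_model(name): a dict with "fx", "fy", "cx", "cy" (pixels), "k1" (the pictures are not rectified: a ray, as slopes to the right and down, at radius r is drawn at 1 + k1 r^2 times it, then the intrinsics apply), "eye" and "rotation" of the camera in the world; the wrist camera has in their place "hand_eye" (4x4, takes a point from camera to tool coordinates, whose origin is the TCP and whose axes are the flange's). Camera axes: x right, y down, z forward; pixel columns grow to the right and rows downward; lengths in mm; the calibration is good to about 2 mm. A picture is of the moment at which its call begins: read the wrist's pose just before it. camera_model takes no time and is no camera call.
- env.job_done(): hands the job in; it is judged then, once.
Trained networks look in the newest picture that a camera, given by its name, has taken for a name from the list of things; names that differ only in an ending like _2 or _b are one class to them, and where a whole thing is asked for, a point or a joint stands for the part that bears it (a point fixed in the world has none). Each returns a list of dicts, best first, with "score" (0 to 1); they miss things now and then, are a little off and sometimes report something else, mostly with a low value. They report only what shows in the picture. A call takes as long as a camera call. They do not tell look-alikes from the thing itself.
- env.boxes_of(camera, target): "bbox" ([left, top, right, bottom] in pixels, round what is visible of it).
- env.pinpoint(camera, target): "location" ([column, row] in pixels: a listed point, or the origin of a listed thing).
The state is a dict: "time_s": time; "qpos": joint angles; "qvel": joint speeds; "effort": joint torques, N m; "ee_pos": TCP position; "ee_rot": TCP orientation; "force": force on the tool from outside, world axes, zero at the start; "torque": the same for the moment, N m; "gripper_width": finger opening in mm; "gripper_force": force on a finger pad.
Only numpy, scipy, OpenCV 4.12 (cv2) and the standard library are available. Lean on these libraries where they do the work, as an engineer would, in place of code of your own. Each camera call takes 0.05 s, during which the arm holds its last target. There are 200 camera calls.

### The job

Put the tall, heavy aluminium case away: push it along the bench on its base into the empty plywood stall, fully home and square against the stall's back board. Push it steadily and low down so that it slides and never tips; do not lift it, leave its handle alone and do not disturb the other things. Then take the hand away.

Things in the scene. Friction and masses are not known exactly. Their poses are not given: they have to be found in the camera images.
- case: Tall aluminium case standing loose on the bench, flat faces: 100 mm deep (its x), 160 wide (its y), 220 high, 2.0 to 3.2 kg. Origin: centre of the underside; x points away from the robot when square (it starts up to 0.25 rad off), front at x = -50 mm. Friction on bench and fingers 0.36 to 0.54: it slides at 7 to 17 N; pushed above about 85 mm high on the front, or 140 mm on a 100 mm wide side, it may tip.
- case_handle: Black bar handle fixed across the case's top, 90 mm along the case's y, 12 mm thick, reaching 250 mm above the bench; not to be used. Origin: middle of the case's top, 220 mm above its base. (Two latches on the case's front stand 9 mm proud, 137 to 173 mm above its base, 42 mm either side of the middle.)
- stall: The empty one of three plywood stalls in a row (in any place of the row), fixed: two cheeks and a back board, open in front; its floor is the bench top. Inside 190 mm wide (its y, cheek faces at y = -95 and 95 mm), 100 mm deep (its x, pointing in: back board's face at x = 50 mm); yaw within 0.05 rad. Origin: on the bench top, where the case's origin lies when the case is home and centred.
- stall_mouth (a point): Middle of the empty stall's open front, on the bench top, 50 mm before the stall's origin. The cheeks end here: 18 mm thick, 70 mm high, front ends rounded (9 mm radius); back board 110 mm high. With the case home its front face is level with these ends and 15 mm is free on each side of it.
- stall_drawers: Same sort of stall, taken by a small wooden chest of three drawers, 150 mm high, set 20 mm back from the cheeks' front ends. Origin and axes as for stall. Fixed.
- stall_toolbox: Same sort of stall, taken by a grey sheet-steel toolbox, 151 mm high with its handle, set 20 mm back. Origin and axes as for stall. Fixed.
- sphere: Polished steel ball, 68 mm across, on a small wooden foot, 84 mm high, standing on top of the chest of drawers. Origin: underside. Not to be disturbed.
- polish_tin: Steel tin, 72 mm across, 75 mm high, upright on the right side of the bench. Origin: underside. Not to be disturbed.
- jar: Glass jar with a steel lid, 68 mm across, 95 mm high, upright on the left side of the bench. Origin: underside. Not to be disturbed.
- flask: White plastic bottle, 60 mm across, 160 mm high, upright left of the row of stalls. Origin: underside. Not to be disturbed.
- hammer: Wooden-handled hammer, 260 mm long, lying on the bench, near left. Origin: middle of its length. Not to be disturbed.
- spanner: Steel spanner, 180 mm long, lying flat on the bench, near right, along y. Not to be disturbed.
- sanding_block: Cork sanding block, 50 x 90 x 30 mm, lying near right. Origin: underside. Not to be disturbed.
- tube_bend: Bent piece of polished steel tube, 22 mm thick, about 130 mm long, lying right of the row of stalls. Not to be disturbed.
Not all that is in view belongs to the job. What is shaped like the case but yellow is not meant.

How it is judged:
By the outcome, as a careful person would: the job done as asked, in the order asked, and still so for the second after the job is handed in, with the robot touching nothing.
It also fails if it takes over 72 s, if anything falls off the work surface, if the arm or the gripper's body presses on something with over 40 N, if the wrist force passes 120 N, or if a joint passes its speed limit or range.

## Working session

There is one attempt and no reset: what is moved stays moved. The work goes in short steps, Python scripts to look and compute and a tool call to move; the robot and the scene stay as the last step left them, time stands still between calls to the robot, and variables do not carry over. Pictures are saved under pics/ and viewed, at most 10 in all, crops included, and the job is handed in when it is done.

Besides the shell and the picture viewer there is one more tool, called after "Request:" in YAML: its name, and indented under it one key for each argument. arm_command: Moves the arm, as the interface text tells. Its arguments: {"type":"object","properties":{"motion":{"type":"array"},"jaw":{"type":"number"},"newtons":{"type":"number"}},"required":["motion"]}

```bash
mkdir -p pics; ls; cat > h.py <<'E'
import numpy as np, cv2
from workcell import env
def ray(cam,px):
    m=env.camera_model(cam)
    K=np.array([[m['fx'],0,m['cx']],[0,m['fy'],m['cy']],[0,0,1.]])
    d=cv2.undistortPoints(np.array([[px]],float),K,np.array([m['k1'],0,0,0.]))[0,0]
    return np.array(m['eye'],float),np.array(m['rotation'],float)@np.array([d[0],d[1],1.])
def atz(cam,px,z):
    e,d=ray(cam,px); return e+d*(z-e[2])/d[2]
def cloud(cam,dep):
    m=env.camera_model(cam)
    K=np.array([[m['fx'],0,m['cx']],[0,m['fy'],m['cy']],[0,0,1.]])
    v,u=np.mgrid[0:400,0:640]
    p=cv2.undistortPoints(np.stack([u,v],-1).reshape(-1,1,2).astype(float),K,np.array([m['k1'],0,0,0.]))[:,0]
    P=np.c_[p,np.ones(len(p))]*dep.reshape(-1,1)
    return (P@np.array(m['rotation'],float).T+np.array(m['eye'],float)).reshape(400,640,3)
E
python3 - <<'E'
from h import *
ims=[]
for c in('scene','side'):
    im,d=env.grab_frame(c); np.save(c+'.npy',d); cv2.imwrite(f'pics/{c}0.png',im)
    print(c,env.camera_model(c))
    for t in('case','case_handle','stall','stall_mouth','stall_drawers','stall_toolbox','jar','polish_tin'):
        try:
            r=env.pinpoint(c,t); print(t,[(np.round(q['location']).tolist(),round(q['score'],2)) for q in r[:3]])
        except Exception as e: print(t,e)
print(env.state())
E
```

```text
pics
scene {'fx': 408.955282349399, 'fy': 408.955282349399, 'cx': 322.7725583285345, 'cy': 195.6977458335913, 'k1': -0.030634415285222632, 'eye': array([1190.56383976,  237.53091169, 1099.68070391]), 'rotation': array([-140.45289545,    0.3320143 ,  115.04520947])}
case [([204.0, 158.0], 0.96), ([318.0, 225.0], 0.94)]
case_handle [([321.0, 179.0], 0.7), ([187.0, 110.0], 0.58)]
stall [([409.0, 321.0], 0.71)]
stall_mouth []
stall_drawers [([253.0, 246.0], 0.75)]
stall_toolbox [([327.0, 276.0], 0.64), ([482.0, 333.0], 0.41)]
jar [([494.0, 302.0], 0.85), ([481.0, 332.0], 0.55)]
polish_tin [([229.0, 198.0], 0.86)]
side {'fx': 417.2570215348779, 'fy': 417.2570215348779, 'cx': 315.04906241223495, 'cy': 199.07707385148564, 'k1': -0.0022289624158057983, 'eye': array([-364.54901312, -846.72969261, 1217.91164251]), 'rotation': array([-132.97987616,   -1.03182747,  -47.71655313])}
case [([317.0, 230.0], 0.82), ([416.0, 326.0], 0.66)]
case_handle [([321.0, 184.0], 0.66), ([433.0, 289.0], 0.66)]
stall [([285.0, 168.0], 0.85)]
stall_mouth [([278.0, 179.0], 0.89)]
stall_drawers [([374.0, 225.0], 0.55)]
stall_toolbox [([324.0, 198.0], 0.79)]
jar [([233.0, 163.0], 0.65)]
polish_tin [([390.0, 272.0], 0.81)]
{'time_s': 0.9, 'qpos': array([ 6.54314095e+01,  1.83105152e+01,  8.96409523e+01, -4.26090946e-04,
        7.20444324e+01, -1.14645278e+00]), 'qvel': array([0.00445135, 0.02099006, 0.05747188, 0.02543925, 0.08388802,
       0.07625184]), 'effort': array([ 1.41124879e-04, -4.12347257e+01, -2.32235634e+01,  7.27540883e-02,
        3.76988598e-02,  4.89811200e-06]), 'ee_pos': array([228.56795315, 527.61287942, 227.97656693]), 'ee_rot': array([1.79995909e+02, 4.87302288e-04, 1.56577994e+02]), 'force': array([0.55448334, 0.22056252, 0.61684493]), 'torque': array([-0.0009913 , -0.01679497, -0.02164537]), 'gripper_force': 0.0, 'gripper_width': 91.33249047311138}
```

View both.

View pics/scene0.png

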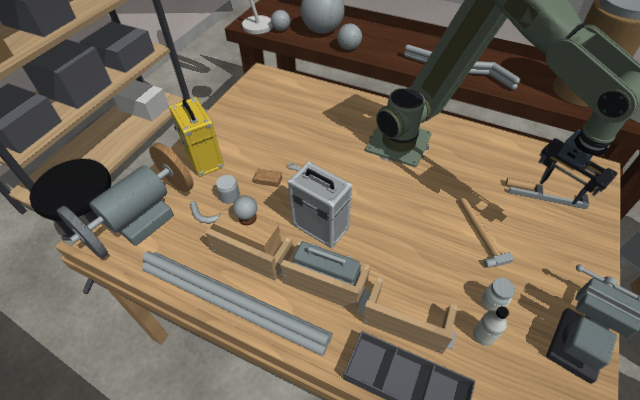

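View pics/side0.png

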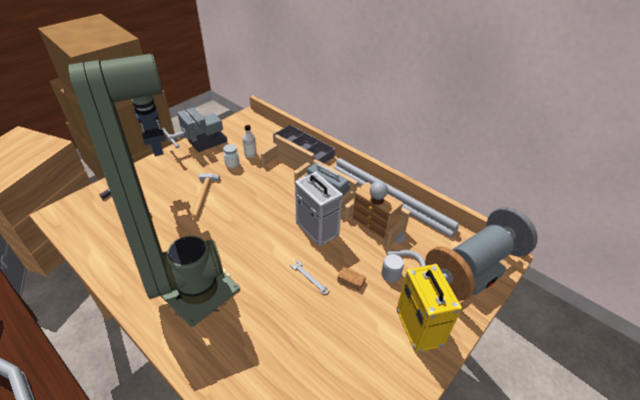

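```bash
python3 - <<'E'
s=open('h.py').read()
s=s.replace("np.array(m['rotation'],float)","rot(m)")
s=s.replace("def ray","from scipy.spatial.transform import Rotation\ndef rot(m): return Rotation.from_euler('xyz',m['rotation'],degrees=True).as_matrix()\ndef ray",1)
open('h.py','w').write(s)
E
python3 - <<'E'
from h import *
for c,pts in {'scene':[('case',318,225,0),('yellow?',204,158,0),('stall',409,321,0),('drawers',253,246,0),('toolbox',327,276,0),('jar',494,302,0),('tin',229,198,0)],
 'side':[('case',317,230,0),('yel',416,326,0),('stall',285,168,0),('mouth',278,179,0),('drawers',374,225,0),('toolbox',324,198,0),('jar',233,163,0),('tin',390,272,0)]}.items():
    for n,u,v,z in pts: print(c,n,atz(c,(u,v),z).round())
    P=cloud(c,np.load(c+'.npy')); 
    for (u,v) in [(318,200),(320,300)]: print(P[v,u].round())
    np.save(c+'P.npy',P)
E
```

```text
scene case [ 491. -114.    0.]
scene yellow? [ 391. -641.    0.]
scene stall [680. 258.   0.]
scene drawers [ 651. -266.    0.]
scene toolbox [649.  -9.   0.]
scene jar [524. 464.   0.]
scene tin [ 517. -445.    0.]
[546. -84. 208.]
[728.   6.   2.]
side case [ 489. -110.    0.]
side yel [ 395. -628.    0.]
side stall [678. 260.   0.]
side mouth [601. 227.   0.]
side drawers [ 667. -259.    0.]
side toolbox [649.  -7.   0.]
side jar [536. 464.   0.]
side tin [ 517. -441.    0.]
[ 445. -149.  218.]
[ 257. -334.   -0.]
```

The silver case is at scene (320,205) and side (317,210). The yellow look-alike, not wanted, is at scene (197,135) and side (428,305). The empty stall is the left one, at scene (410,310). I need the gripper's shape, since the tool stays vertical and its body could meet the tall case, and I need precise poses for the case and stall.

```bash
python3 - <<'E'
from h import *
s=env.state(); R=Rotation.from_euler('xyz',s['ee_rot'],degrees=True).as_matrix(); t=s['ee_pos']
for c in('scene','side'):
    P=np.load(c+'P.npy').reshape(-1,3); d=np.load(c+'.npy').ravel()
    Q=(P-t)@R; k=(d>0)&(np.abs(Q[:,:2])<170).all(1)&(Q[:,2]>-260)&(Q[:,2]<30)
    Q=Q[k]; print(c,len(Q))
    for z in range(-240,30,15):
        q=Q[(Q[:,2]>=z)&(Q[:,2]<z+15)]
        if len(q)>3: print(z,len(q),np.percentile(q,[2,98],axis=0)[:,:2].round().tolist())
# case: points at height
for c in('scene','side'):
    P=np.load(c+'P.npy').reshape(-1,3); d=np.load(c+'.npy').ravel()
    top=P[(d>0)&(abs(P[:,2]-220)<6)&(abs(P[:,0]-490)<140)&(abs(P[:,1]+112)<150)]
    r=cv2.minAreaRect(top[:,:2].astype(np.float32)); print(c,'case top',len(top),r,cv2.boxPoints(r).round().tolist())
    for lo,hi in((55,77),(95,116)):
        q=P[(d>0)&(P[:,2]>lo)&(P[:,2]<hi)&(abs(P[:,0]-680)<140)&(abs(P[:,1]-259)<150)]
        print(lo,len(q)); np.save(f'{c}_{lo}.npy',q)
    m=env.camera_model(c)
im=cv2.imread('pics/scene0.png'); im2=cv2.imread('pics/side0.png')
a=cv2.resize(im[120:220,500:600],(390,390),interpolation=cv2.INTER_CUBIC)
b=cv2.resize(im2[160:260,270:370],(390,390),interpolation=cv2.INTER_CUBIC)
cv2.imwrite('pics/crop1.png',np.hstack([a,b]))
print({k:v for k,v in env.camera_model('wrist').items()})
E
```

```text
scene 3312
-240 184 [[-36.0, -32.0], [-5.0, 34.0]]
-225 190 [[-38.0, -32.0], [-5.0, 35.0]]
-210 181 [[-39.0, -33.0], [-4.0, 36.0]]
-195 107 [[-38.0, -29.0], [-8.0, 36.0]]
-180 250 [[-39.0, -42.0], [16.0, 37.0]]
-165 224 [[-41.0, -49.0], [23.0, 28.0]]
-150 67 [[-27.0, -46.0], [-11.0, 18.0]]
-135 129 [[-26.0, -47.0], [2.0, 18.0]]
-120 570 [[-36.0, -85.0], [33.0, 87.0]]
-105 522 [[-39.0, -85.0], [33.0, 87.0]]
-90 359 [[-41.0, -78.0], [28.0, 78.0]]
-75 62 [[-41.0, -79.0], [27.0, 80.0]]
-60 28 [[-20.0, -58.0], [15.0, 57.0]]
-45 61 [[-21.0, -58.0], [11.0, 57.0]]
-30 46 [[-21.0, -57.0], [9.0, 55.0]]
-15 45 [[-19.0, -57.0], [10.0, 55.0]]
0 35 [[-20.0, -54.0], [8.0, 54.0]]
side 1113
-240 26 [[-24.0, -40.0], [20.0, -26.0]]
-225 90 [[-33.0, -41.0], [32.0, -12.0]]
-210 76 [[-36.0, -42.0], [35.0, -2.0]]
-195 56 [[-32.0, -40.0], [31.0, -11.0]]
-180 132 [[-38.0, -55.0], [34.0, 3.0]]
-165 100 [[-37.0, -58.0], [35.0, -15.0]]
-150 49 [[-23.0, -56.0], [21.0, -39.0]]
-135 49 [[-23.0, -56.0], [22.0, -17.0]]
-120 164 [[-36.0, -96.0], [33.0, -13.0]]
-105 84 [[-37.0, -94.0], [35.0, 51.0]]
-90 111 [[-39.0, -
[... 441 characters left out ...]
 679
95 835
side case top 750 ((547.6358032226562, -131.95443725585938), (176.29542541503906, 249.48960876464844), 66.37480926513672) [[398.0, -163.0], [627.0, -263.0], [697.0, -101.0], [469.0, -1.0]]
55 330
95 217
{'fx': 322.57686644286355, 'fy': 322.57686644286355, 'cx': 318.4215220640815, 'cy': 195.63999752828755, 'k1': 0.014373900388483034, 'hand_eye': array([[ 1.90208927e-05, -9.72372754e-01, -2.33433561e-01,
         6.55379363e+01],
       [ 9.99999177e-01,  3.17926088e-04, -1.24284523e-03,
        -8.84907266e-02],
       [ 1.28272346e-03, -2.33433345e-01,  9.72371960e-01,
        -1.56358932e+02],
       [ 0.00000000e+00,  0.00000000e+00,  0.00000000e+00,
         1.00000000e+00]])}
```

View pics/crop1.png

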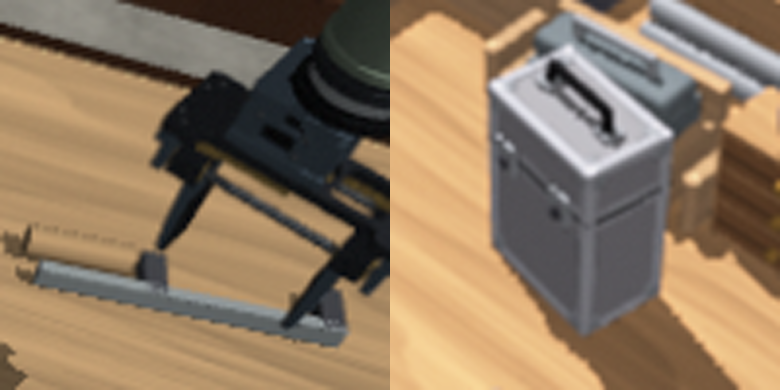

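```bash
python3 - <<'E'
from h import *
def fit(q):
    c=q.mean(0); u,s,v=np.linalg.svd(q-c); return c,v[0]
for c in('scene','side'):
    P=np.load(c+'P.npy'); d=np.load(c+'.npy')
    k=((d>0)&(abs(P[...,2]-219)<6)&(abs(P[...,0]-490)<140)&(abs(P[...,1]+112)<150)).astype(np.uint8)
    n,L,st,ce=cv2.connectedComponentsWithStats(k); i=1+st[1:,4].argmax()
    q=P[L==i]; r=cv2.minAreaRect(q[:,:2].astype(np.float32)); print(c,len(q),'z',np.median(q[:,2]).round(1),np.round(r[0]),np.round(r[1]),r[2])
# stall board face from side cam
for c in('side','scene'):
    P=np.load(c+'P.npy').reshape(-1,3); d=np.load(c+'.npy').ravel()
    for zl,zh in((40,66),(75,105),(106,114)):
        q=P[(d>0)&(P[:,2]>zl)&(P[:,2]<zh)&(P[:,0]>590)&(P[:,0]<780)&(P[:,1]>120)&(P[:,1]<390)]
        print(c,zl,len(q))
        for y in range(120,390,18):
            w=q[(q[:,1]>=y)&(q[:,1]<y+18)]
            if len(w): print('   y',y,len(w),'x',np.percentile(w[:,0],[5,50,95]).round().tolist())
for t in('sanding_block','spanner','hammer','flask','sphere','tube_bend'):
    r=env.pinpoint('side',t); print(t,[(atz('side',q['location'],0)[:2].round().tolist(),round(q['score'],2)) for q in r[:2]])
E
```

```text
scene 1341 z 218.9 [ 492. -106.] [162. 104.] 79.40089416503906
side 746 z 218.9 [ 492. -108.] [165. 102.] 79.44015502929688
side 40 268
   y 120 53 x [624.0, 654.0, 702.0]
   y 138 14 x [621.0, 680.0, 731.0]
   y 156 6 x [702.0, 722.0, 778.0]
   y 174 10 x [716.0, 721.0, 725.0]
   y 192 11 x [716.0, 722.0, 726.0]
   y 210 16 x [716.0, 720.0, 724.0]
   y 228 11 x [715.0, 719.0, 721.0]
   y 246 11 x [716.0, 718.0, 720.0]
   y 264 13 x [716.0, 720.0, 726.0]
   y 282 10 x [713.0, 719.0, 724.0]
   y 300 14 x [712.0, 715.0, 721.0]
   y 318 17 x [631.0, 714.0, 719.0]
   y 336 79 x [615.0, 662.0, 714.0]
   y 354 3 x [645.0, 662.0, 689.0]
side 75 222
   y 120 18 x [697.0, 726.0, 741.0]
   y 138 19 x [718.0, 724.0, 731.0]
   y 156 17 x [719.0, 721.0, 725.0]
   y 174 17 x [717.0, 722.0, 725.0]
   y 192 16 x [717.0, 721.0, 726.0]
   y 210 18 x [716.0, 721.0, 725.0]
   y 228 17 x [714.0, 719.0, 724.0]
   y 246 15 x [713.0, 719.0, 723.0]
   y 264 15 x [714.0, 718.0, 722.0]
   y 282 14 x [711.0, 716.0, 726.0]
   y 300 16 x [713.0, 716.0, 719.0]
   y 318 17 x [707.0, 714.0, 718.0]
   y 336 13 x [652
[... 1601 characters left out ...]
, 739.0]
   y 174 52 x [721.0, 730.0, 738.0]
   y 192 47 x [720.0, 730.0, 738.0]
   y 210 50 x [719.0, 729.0, 737.0]
   y 228 50 x [719.0, 727.0, 736.0]
   y 246 50 x [719.0, 727.0, 736.0]
   y 264 54 x [718.0, 727.0, 736.0]
   y 282 52 x [717.0, 726.0, 734.0]
   y 300 49 x [716.0, 726.0, 732.0]
   y 318 55 x [714.0, 724.0, 731.0]
   y 336 57 x [714.0, 724.0, 731.0]
   y 354 32 x [714.0, 723.0, 732.0]
sanding_block [([390.0, -362.0], 0.82)]
spanner [([283.0, -261.0], 0.8), ([641.0, 450.0], 0.21)]
hammer [([292.0, 378.0], 0.6)]
flask [([649.0, 456.0], 0.52), ([639.0, 260.0], 0.47)]
sphere [([778.0, -189.0], 0.56), ([676.0, 50.0], 0.3)]
tube_bend [([690.0, 62.0], 0.66), ([533.0, 464.0], 0.53)]
```

```bash
python3 - <<'E'
from h import *
for c in('scene','side'):
    P=np.load(c+'P.npy').reshape(-1,3); d=np.load(c+'.npy').ravel()
    q=P[(d>0)&(P[:,2]>66.5)&(P[:,2]<73)&(P[:,0]>590)&(P[:,0]<712)&(P[:,1]>100)&(P[:,1]<390)]
    a=0.046; e=np.array([np.cos(a),np.sin(a)]); f=np.array([-e[1],e[0]])
    X=q[:,:2]@e; Y=q[:,:2]@f
    for lo,hi in((60,230),(230,400)):
        k=(Y>lo)&(Y<hi); print(c,k.sum(),'X',np.percentile(X[k],[2,98]).round(1),'Y',np.percentile(Y[k],[3,50,97]).round(1))
    q=P[(d>0)&(P[:,2]>20)&(P[:,2]<150)&(P[:,0]>560)&(P[:,0]<712)&(P[:,1]>-400)&(P[:,1]<390)]
    print('frontmost x by y',[(y,np.percentile(w[:,0],2).round()) for y in range(-400,390,50) for w in [q[(q[:,1]>=y)&(q[:,1]<y+50)]] if len(w)>9])
    if c=='scene':
        k=P[(d>0)&(P[:,2]>75)&(P[:,2]<105)&(P[:,0]>700)&(P[:,0]<780)&(P[:,1]>150)&(P[:,1]<350)]
        X=k[:,:2]@e;print('back of board X',np.median(X),np.polyfit(k[:,1],k[:,0],1))
print('f',f,'e',e)
E
```

```text
scene 209 X [613.1 706.6] Y [ 71.1 110.4 122.5]
scene 160 X [632.2 707.4] Y [314.5 323.  331.3]
frontmost x by y [(-400, np.float64(689.0)), (-350, np.float64(638.0)), (-300, np.float64(666.0)), (-250, np.float64(632.0)), (-200, np.float64(625.0)), (-150, np.float64(613.0)), (-100, np.float64(637.0)), (-50, np.float64(636.0)), (0, np.float64(633.0)), (50, np.float64(609.0)), (100, np.float64(609.0)), (150, np.float64(630.0)), (300, np.float64(618.0)), (350, np.float64(617.0))]
back of board X 746.0732523866667 [-4.70093251e-02  7.46999690e+02]
side 57 X [620.4 715.2] Y [ 73.8 109.1 121.5]
side 46 X [630.2 726.7] Y [309.3 317.5 330.2]
frontmost x by y [(-400, np.float64(607.0)), (-350, np.float64(624.0)), (-300, np.float64(616.0)), (-250, np.float64(625.0)), (-200, np.float64(610.0)), (-150, np.float64(617.0)), (-100, np.float64(635.0)), (-50, np.float64(634.0)), (0, np.float64(634.0)), (50, np.float64(621.0)), (100, np.float64(619.0)), (300, np.float64(614.0)), (350, np.float64(616.0))]
f [-0.04598378  0.99894219] e [0.99894219 0.04598378]
```

```bash
python3 - <<'E'
from h import *
s=env.state(); R=Rotation.from_euler('xyz',s['ee_rot'],degrees=True).as_matrix(); t=s['ee_pos']
for c in('scene','side'):
    P=np.load(c+'P.npy').reshape(-1,3); d=np.load(c+'.npy').ravel()
    Q=(P-t)@R; k=(d>0)&(np.abs(Q[:,:2])<110).all(1)&(Q[:,2]>-250)&(Q[:,2]<-20)
    Q=Q[k]; w=Q[abs(Q[:,0])>42]; print(c,len(w)); print(w.round()[:25].tolist())
    for lo,hi in((-66,-60),(-72,-66),(-80,-72),(-120,-80),(-126,-120),(-132,-126),(-165,-140),(-185,-165),(-230,-185)):
        q=Q[(Q[:,2]>=lo)&(Q[:,2]<hi)]; 
        if len(q): print(lo,hi,len(q),q.min(0)[:2].round(),q.max(0)[:2].round())
im,d=env.grab_frame('wrist'); cv2.imwrite('pics/w0.png',im)
E
```

```text
scene 4
[[-42.0, -44.0, -158.0], [-43.0, -68.0, -86.0], [-42.0, -63.0, -81.0], [-44.0, -59.0, -82.0]]
-66 -60 3 [-33. -73.] [-26.  81.]
-72 -66 34 [-41. -79.] [ 1. 80.]
-80 -72 140 [-41. -81.] [30. 80.]
-120 -80 1336 [-44. -88.] [40. 89.]
-126 -120 52 [-25. -48.] [18. 18.]
-132 -126 44 [-26. -48.] [19. 18.]
-165 -140 242 [-42. -50.] [31. 37.]
-185 -165 284 [-41. -47.] [31. 38.]
-230 -185 509 [-41. -36.] [ 2. 38.]
side 0
[]
-66 -60 8 [-33. -83.] [ 28. -73.]
-72 -66 29 [-37. -89.] [36. 50.]
-80 -72 53 [-39. -86.] [36. 49.]
-120 -80 322 [-40. -98.] [36. 66.]
-126 -120 20 [-26. -57.] [ 24. -18.]
-132 -126 21 [-23. -56.] [ 22. -13.]
-165 -140 134 [-38. -60.] [ 36. -10.]
-185 -165 152 [-38. -61.] [36.  6.]
-230 -185 220 [-37. -45.] [35.  1.]
```

View pics/w0.png

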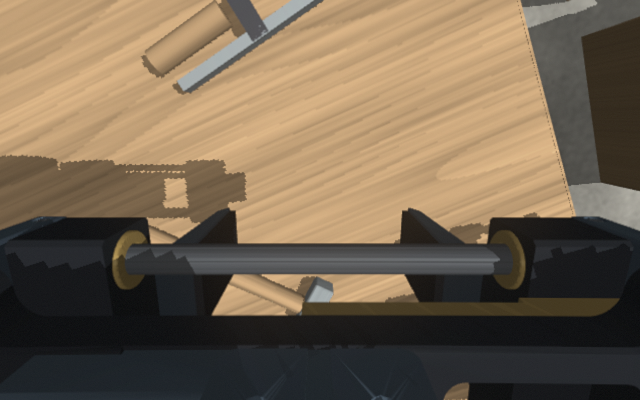

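```bash
python3 - <<'E'
from h import *
s=env.state(); R=Rotation.from_euler('xyz',s['ee_rot'],degrees=True).as_matrix(); t=s['ee_pos']
for c in('scene','side'):
    P=np.load(c+'P.npy').reshape(-1,3); d=np.load(c+'.npy').ravel()
    Q=(P-t)@R; k=(d>0)&(np.abs(Q[:,:2])<110).all(1)&(Q[:,2]>-190)&(Q[:,2]<-55)
    Q=Q[k]
    for z in range(-184,-132,4):
        q=Q[(Q[:,2]>=z)&(Q[:,2]<z+4)]
        if len(q): print(c,z,len(q),q.min(0)[:2].round(),q.max(0)[:2].round())
    w=Q[(abs(Q[:,0])>34)&(Q[:,2]>-90)]; print('low wide',np.sort(w[:,2])[-12:].round(1))
# latches: points proud of front plane in side cam
P=np.load('sideP.npy').reshape(-1,3)
a=-0.185; e=np.array([np.cos(a),np.sin(a)]); f=np.array([-e[1],e[0]])
q=P[:,:2]-[491.5,-107]; X=q@e;Y=q@f;z=P[:,2]
k=(X>-75)&(X<-40)&(abs(Y)<78)&(z>15)&(z<215)
Z=z[k];X=X[k];Y=Y[k]
print('front plane',np.median(X[Z<120]), np.polyfit(Z[Z<120],X[Z<120],1))
m=(X<np.median(X[Z<120])-4.5)&(Z>125); print(np.c_[Y,Z,X][m].round().tolist())
E
```

```text
scene -184 30 [-34. -26.] [-16.  28.]
scene -180 38 [-33. -27.] [-2. 32.]
scene -176 94 [-40. -36.] [12. 38.]
scene -172 77 [-40. -33.] [16. 38.]
scene -168 70 [-41. -48.] [31. 37.]
scene -164 121 [-42. -50.] [31. 37.]
scene -160 49 [-42. -48.] [ 5. 18.]
scene -156 24 [-41. -42.] [-20.  19.]
scene -152 2 [  4. -39.] [  7. -38.]
scene -148 3 [-27. -26.] [-22. -24.]
scene -144 14 [-27. -46.] [-19.  19.]
scene -140 36 [-28. -47.] [-11.  18.]
scene -136 46 [-25. -46.] [-11.  17.]
low wide [-69.5 -69.5 -69.3 -69.1 -69.1 -69.  -68.9 -68.7 -68.2 -67.1 -66.5 -66.5]
side -184 15 [-30. -34.] [ 29. -11.]
side -180 20 [-29. -43.] [30. -9.]
side -176 34 [-38. -42.] [35.  6.]
side -172 35 [-34. -58.] [36. -8.]
side -168 61 [-38. -61.] [ 36. -11.]
side -164 37 [-37. -60.] [ 35. -16.]
side -160 17 [-38. -54.] [ 36. -43.]
side -156 20 [-37. -58.] [ 34. -45.]
side -152 13 [-10. -54.] [ 18. -10.]
side -148 15 [-23. -56.] [ 19. -42.]
side -144 14 [-24. -55.] [ 23. -40.]
side -140 12 [-22. -55.] [ 11. -43.]
side -136 11 [-16. -55.] [ 18. -46.]
low wide [-79.2 -78.5 -78.4 -77.5 -75.7 -73.9 -72.4 -72.3 -71
[... 1439 characters left out ...]
0, -54.0], [-54.0, 171.0, -53.0], [-56.0, 171.0, -51.0], [-33.0, 150.0, -55.0], [-40.0, 156.0, -56.0], [-43.0, 158.0, -54.0], [-50.0, 164.0, -55.0], [-53.0, 165.0, -52.0], [-59.0, 169.0, -52.0], [-73.0, 180.0, -51.0], [-36.0, 149.0, -58.0], [-37.0, 148.0, -54.0], [-45.0, 155.0, -55.0], [-50.0, 159.0, -54.0], [-57.0, 165.0, -55.0], [-76.0, 178.0, -52.0], [-42.0, 149.0, -58.0], [-47.0, 152.0, -56.0], [-51.0, 155.0, -55.0], [-54.0, 156.0, -53.0], [-58.0, 158.0, -51.0], [-42.0, 143.0, -57.0], [-45.0, 145.0, -55.0], [-50.0, 148.0, -54.0], [-54.0, 150.0, -53.0], [-57.0, 152.0, -51.0], [-46.0, 138.0, -51.0], [-56.0, 149.0, -55.0], [-56.0, 146.0, -50.0], [-52.0, 138.0, -51.0], [-57.0, 142.0, -51.0]]
```

```bash
cat >> h.py <<'E'
def plan(x,y,z,yaw,n,start=None):
    """rows (tool axes, m/rad) for a straight run of n rows to the pose; yaw in degrees"""
    s=env.state(); p=np.array(s['ee_pos']) if start is None else np.array(start[:3],float)
    a=s['ee_rot'][2] if start is None else start[3]
    dy=(yaw-a+180)%360-180; st=(np.array([x,y,z])-p)/n; out=[]
    for i in range(n):
        t=np.radians(a+dy*i/n); c,si=np.cos(t),np.sin(t)
        out.append([round(v/1000,4) for v in (st[0]*c+st[1]*si, st[0]*si-st[1]*c, -st[2])]+[round(float(-np.radians(dy/n)),4)])
    for o in out: print(o)
E
python3 - <<'E'
from h import *
plan(459,-282,350,79.4,20)
E
```

```text
[np.float64(-0.0267), np.float64(-0.0326), np.float64(-0.0061), 0.0674]
[np.float64(-0.0288), np.float64(-0.0307), np.float64(-0.0061), 0.0674]
[np.float64(-0.0308), np.float64(-0.0287), np.float64(-0.0061), 0.0674]
[np.float64(-0.0327), np.float64(-0.0266), np.float64(-0.0061), 0.0674]
[np.float64(-0.0344), np.float64(-0.0243), np.float64(-0.0061), 0.0674]
[np.float64(-0.0359), np.float64(-0.0219), np.float64(-0.0061), 0.0674]
[np.float64(-0.0373), np.float64(-0.0195), np.float64(-0.0061), 0.0674]
[np.float64(-0.0385), np.float64(-0.0169), np.float64(-0.0061), 0.0674]
[np.float64(-0.0396), np.float64(-0.0143), np.float64(-0.0061), 0.0674]
[np.float64(-0.0405), np.float64(-0.0116), np.float64(-0.0061), 0.0674]
[np.float64(-0.0412), np.float64(-0.0088), np.float64(-0.0061), 0.0674]
[np.float64(-0.0417), np.float64(-0.006), np.float64(-0.0061), 0.0674]
[np.float64(-0.042), np.float64(-0.0032), np.float64(-0.0061), 0.0674]
[np.float64(-0.0421), np.float64(-0.0004), np.float64(-0.0061), 0.0674]
[np.float64(-0.042), np.float64(0.0024), np.float64(-0.0061), 0.0674]
[np.float64(-0.0418), np.float64(0.0053), np.float64(-0.0061), 0.0674]
[np.float64(-0.0413), np.float64(0.0081), np.float64(-0.0061), 0.0674]
[np.float64(-0.0407), np.float64(0.0108), np.float64(-0.0061), 0.0674]
[np.float64(-0.0399), np.float64(0.0135), np.float64(-0.0061), 0.0674]
[np.float64(-0.0388), np.float64(0.0162), np.float64(-0.0061), 0.0674]
```

Request:
arm_command:
  motion:
    - {"offset": [-0.027, -0.033, -0.025], "spin": 0.067}
    - {"offset": [-0.029, -0.031, -0.025], "spin": 0.067}
    - {"offset": [-0.031, -0.029, -0.025], "spin": 0.067}
    - {"offset": [-0.033, -0.027, -0.025], "spin": 0.067}
    - {"offset": [-0.034, -0.024, -0.024], "spin": 0.067}
  jaw: 0.045

```text
time_s: 1.88
ee_pos: [286.6, 322.5, 353.0]
ee_rot: [180.0, 0.0, 137.3]
force: [0.4, -0.2, 0.1]
gripper_width: 46.0
gripper_force: 0.0
```

Request:
arm_command:
  motion:
    - {"offset": [-0.036, -0.022, 0], "spin": 0.067}
    - {"offset": [-0.037, -0.02, 0], "spin": 0.067}
    - {"offset": [-0.039, -0.017, 0], "spin": 0.067}
    - {"offset": [-0.04, -0.014, 0], "spin": 0.067}
    - {"offset": [-0.04, -0.012, 0], "spin": 0.067}

```text
time_s: 2.5
ee_pos: [344.1, 119.6, 352.2]
ee_rot: [179.9, 0.0, 118.1]
force: [0.3, 0.4, 0.3]
gripper_width: 45.0
gripper_force: 0.0
```

Request:
arm_command:
  motion:
    - {"offset": [-0.041, -0.009, 0], "spin": 0.067}
    - {"offset": [-0.042, -0.006, 0], "spin": 0.067}
    - {"offset": [-0.042, -0.003, 0], "spin": 0.067}
    - {"offset": [-0.042, 0, 0], "spin": 0.067}
    - {"offset": [-0.042, 0.002, 0], "spin": 0.067}

```text
time_s: 3.12
ee_pos: [402.7, -82.7, 352.1]
ee_rot: [180.0, -0.0, 98.9]
force: [0.4, 0.3, -0.4]
gripper_width: 44.9
gripper_force: 0.0
```

Request:
arm_command:
  motion:
    - {"offset": [-0.042, 0.005, 0], "spin": 0.067}
    - {"offset": [-0.041, 0.008, 0], "spin": 0.067}
    - {"offset": [-0.041, 0.011, 0], "spin": 0.067}
    - {"offset": [-0.04, 0.014, 0], "spin": 0.067}
    - {"offset": [-0.039, 0.016, 0], "spin": 0.067}

```text
time_s: 3.75
ee_pos: [461.7, -285.3, 352.0]
ee_rot: [180.0, -0.0, 79.7]
force: [-0.6, 0.0, 0.4]
gripper_width: 45.1
gripper_force: 0.0
```

Request:
arm_command:
  motion:
    - {"offset": [0, 0, 0.055], "spin": 0}
    - {"offset": [0, 0, 0.055], "spin": 0}
    - {"offset": [0, 0, 0.055], "spin": 0}
    - {"offset": [0, 0, 0.055], "spin": 0}
    - {"offset": [0, 0, 0.055], "spin": 0}

```text
time_s: 4.38
ee_pos: [461.6, -284.0, 75.5]
ee_rot: [179.9, 0.0, 79.8]
force: [0.0, -0.0, -0.3]
gripper_width: 44.7
gripper_force: 0.0
```

Request:
arm_command:
  motion:
    - {"offset": [0, 0, 0.03], "spin": 0}
    - {"offset": [0, 0, 0.02], "spin": 0}
    - {"offset": [0, 0, 0.007], "spin": 0}
    - {"offset": [0.02, 0, 0], "spin": 0}
    - {"offset": [0.015, 0, 0], "spin": 0}

```text
time_s: 5.0
ee_pos: [468.2, -248.3, 20.8]
ee_rot: [179.9, 0.0, 79.8]
force: [0.3, 1.1, 0.3]
gripper_width: 45.2
gripper_force: 0.0
```

```bash
cat >> h.py <<'E'
def case(cx,cy,c='scene'):
    im,d=env.grab_frame(c); P=cloud(c,d)
    k=((d>0)&(abs(P[...,2]-219)<6)&(abs(P[...,0]-cx)<140)&(abs(P[...,1]-cy)<150)).astype(np.uint8)
    n,L,st,ce=cv2.connectedComponentsWithStats(k); i=1+st[1:,4].argmax()
    q=P[L==i]; r=cv2.minAreaRect(q[:,:2].astype(np.float32))
    A=np.c_[q[:,:2]-q[:,:2].mean(0),np.ones(len(q))]; pl=np.linalg.lstsq(A,q[:,2],rcond=None)[0]
    ang=r[2]%180 if r[1][0]>r[1][1] else (r[2]+90)%180
    x,y=r[0]; a=.047; X=x*np.cos(a)+y*np.sin(a); Y=-x*np.sin(a)+y*np.cos(a)
    print(c,len(q),'centre',np.round(r[0],1),'size',np.round(r[1],1),'yaw deg',round(ang-90,2),'tilt deg',np.degrees(pl[:2]).round(2),'stallframe',round(X,1),round(Y,1))
    return im
E
python3 - <<'E'
from h import *
case(491,-107); im=case(491,-107,'side'); cv2.imwrite('pics/s1.png',im)
s=env.state(); print(s['time_s'],s['ee_pos'],s['ee_rot'],s['force'])
E
```

```text
scene 1332 centre [ 493.  -105.5] size [161.7 103.1] yaw deg -10.68 tilt deg [-0.5   0.04] stallframe 487.5 -128.6
side 525 centre [ 476.5 -106. ] size [161.8  72.9] yaw deg -9.25 tilt deg [-0.39 -0.06] stallframe 471.0 -128.2
5.1 [ 468.15219336 -247.63609239   20.79989014] [ 1.79948631e+02 -4.16162819e-03  7.99372310e+01] [-0.01007595 -1.29328513 -0.38213106]
```

View pics/s1.png

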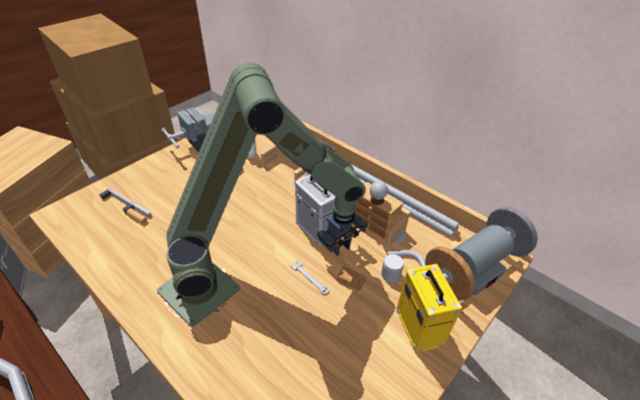

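```bash
python3 - <<'E'
from h import *
for c in('scene','side'):
    im,d=env.grab_frame(c); P=cloud(c,d).reshape(-1,3)
    k=(d.ravel()>0)&(P[:,2]>225)&(P[:,2]<600)&(P[:,0]>330)&(P[:,0]<560)&(P[:,1]>-330)&(P[:,1]<0)
    q=P[k]
    for x in range(330,560,20):
        w=q[(q[:,0]>=x)&(q[:,0]<x+20)]
        if len(w): print(c,x,len(w),'z',np.percentile(w[:,2],[1,50,99]).round(),'y',w[:,1].min().round(),w[:,1].max().round(), 'minz y>-190',w[w[:,1]>-190][:,2].min().round() if (w[:,1]>-190).any() else None)
E
```

```text
scene 330 568 z [491. 572. 600.] y -245.0 -106.0 minz y>-190 480.0
scene 350 820 z [398. 549. 593.] y -255.0 -119.0 minz y>-190 464.0
scene 370 919 z [372. 511. 564.] y -264.0 -131.0 minz y>-190 418.0
scene 390 909 z [349. 474. 527.] y -276.0 -138.0 minz y>-190 393.0
scene 410 567 z [364. 432. 492.] y -290.0 -148.0 minz y>-190 370.0
scene 430 492 z [350. 409. 479.] y -301.0 -159.0 minz y>-190 345.0
scene 450 510 z [235. 383. 454.] y -311.0 -170.0 minz y>-190 315.0
scene 470 660 z [228. 367. 430.] y -317.0 -107.0 minz y>-190 225.0
scene 490 835 z [226. 306. 403.] y -287.0 -51.0 minz y>-190 225.0
scene 510 242 z [242. 353. 384.] y -251.0 -56.0 minz y>-190 225.0
scene 530 8 z [233. 348. 362.] y -222.0 -153.0 minz y>-190 225.0
side 330 353 z [410. 488. 594.] y -252.0 -155.0 minz y>-190 445.0
side 350 305 z [383. 467. 578.] y -262.0 -160.0 minz y>-190 547.0
side 370 290 z [358. 442. 542.] y -274.0 -175.0 minz y>-190 535.0
side 390 255 z [333. 410. 504.] y -285.0 -197.0 minz y>-190 None
side 410 229 z [309. 374. 484.] y -300.0 -165.0 minz y>-190 478.0
side 430 396 z [228. 307. 469.] y -308.0 -161.0 minz y>-190 227.0
side 450 236 z [228. 350. 443.] y -319.0 -59.0 minz y>-190 225.0
side 470 180 z [226. 380. 424.] y -320.0 -71.0 minz y>-190 226.0
side 490 76 z [226. 377. 401.] y -270.0 -42.0 minz y>-190 226.0
side 510 11 z [355. 373. 380.] y -234.0 -217.0 minz y>-190 None
```

Request:
arm_command:
  motion:
    - {"offset": [0.008, 0, 0], "spin": 0}
    - {"offset": [0.008, 0, 0], "spin": 0}
    - {"offset": [0.006, 0, 0], "spin": 0}
    - {"offset": [0.005, 0, 0], "spin": 0}
    - {"offset": [0.005, 0, 0], "spin": 0}

```text
time_s: 5.82
ee_pos: [474.0, -219.6, 20.0]
ee_rot: [179.9, 0.2, 79.9]
force: [-1.4, -10.7, -3.0]
gripper_width: 44.8
gripper_force: 5.1
```

Request:
arm_command:
  motion:
    - {"offset": [0.006, 0, 0], "spin": 0}
    - {"offset": [0.007, 0, 0], "spin": 0}
    - {"offset": [0.008, 0, 0], "spin": -0.006}
    - {"offset": [0.008, 0, 0], "spin": -0.006}
    - {"offset": [0.008, 0, 0], "spin": -0.006}

```text
time_s: 6.45
ee_pos: [480.4, -183.4, 20.0]
ee_rot: [179.9, 0.2, 80.9]
force: [-0.6, -10.7, -1.7]
gripper_width: 44.9
gripper_force: 5.0
```

```bash
python3 - <<'E'
from h import *
case(500,-80)
s=env.state(); print(s['time_s'],s['ee_pos'],s['ee_rot'],s['force'],s['torque'])
E
```

```text
scene 1450 centre [493.4 -93.1] size [216.  103.4] yaw deg -9.56 tilt deg [-0.43 -0.07] stallframe 488.5 -116.2
6.5 [ 480.41025668 -182.33250455   19.98915089] [1.79897641e+02 1.07201815e-01 8.08732817e+01] [ 0.96479332 -6.3558593  -3.35535306] [-0.83557557 -0.0284561  -0.11955641]
```

Request:
arm_command:
  motion:
    - {"offset": [0.01, 0, 0], "spin": -0.007}
    - {"offset": [0.01, 0, 0], "spin": -0.007}
    - {"offset": [0.01, 0, 0], "spin": -0.007}
    - {"offset": [0.01, 0, 0], "spin": -0.007}
    - {"offset": [0.01, 0, 0], "spin": -0.007}

```text
time_s: 7.12
ee_pos: [487.7, -133.8, 20.1]
ee_rot: [179.9, 0.2, 82.9]
force: [0.2, -11.0, -1.4]
gripper_width: 44.8
gripper_force: 5.1
```

Request:
arm_command:
  motion:
    - {"offset": [0.01, 0, 0], "spin": -0.007}
    - {"offset": [0.01, 0, 0], "spin": -0.007}
    - {"offset": [0.01, 0, 0], "spin": -0.007}
    - {"offset": [0.01, 0, 0], "spin": -0.007}
    - {"offset": [0.01, 0, 0], "spin": -0.007}

```text
time_s: 7.75
ee_pos: [493.3, -84.0, 20.0]
ee_rot: [179.9, 0.2, 84.9]
force: [-0.1, -10.7, -1.3]
gripper_width: 45.3
gripper_force: 5.2
```

Request:
arm_command:
  motion:
    - {"offset": [0.01, 0, 0], "spin": -0.007}
    - {"offset": [0.01, 0, 0], "spin": -0.007}
    - {"offset": [0.01, 0, 0], "spin": -0.007}
    - {"offset": [0.01, 0, 0], "spin": -0.007}
    - {"offset": [0.01, 0, 0], "spin": -0.007}

```text
time_s: 8.38
ee_pos: [497.0, -34.1, 20.0]
ee_rot: [179.9, 0.1, 86.9]
force: [-1.0, -11.8, -1.2]
gripper_width: 45.2
gripper_force: 5.3
```

```bash
python3 - <<'E'
from h import *
im=case(500,85); case(500,85,'side'); cv2.imwrite('pics/s2.png',im)
s=env.state(); print(s['time_s'],s['ee_pos'],s['ee_rot'],s['force'],s['torque'])
E
```

```text
scene 1605 centre [500.8  51.8] size [225.4 103.4] yaw deg -3.16 tilt deg [-0.4  -0.06] stallframe 502.7 28.2
side 501 centre [501.5  82.1] size [163.1 104.4] yaw deg -3.46 tilt deg [0.01 0.28] stallframe 504.8 58.4
8.475 [496.8392059  -32.64630186  20.00191993] [1.79937235e+02 3.14772946e-02 8.68871288e+01] [ 1.40329705 -2.08548829 -1.02405932] [-0.33850848 -0.11167984  0.03625574]
```

View pics/s2.png

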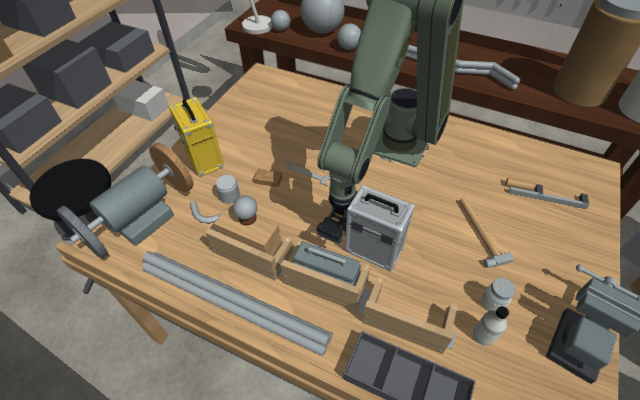

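Request:
arm_command:
  motion:
    - {"offset": [0.01, 0, 0], "spin": -0.007}
    - {"offset": [0.01, 0, 0], "spin": -0.007}
    - {"offset": [0.01, 0, 0], "spin": -0.007}
    - {"offset": [0.01, 0, 0], "spin": -0.007}
    - {"offset": [0.01, 0, 0], "spin": -0.007}

```text
time_s: 9.1
ee_pos: [498.8, 15.9, 20.1]
ee_rot: [179.9, 0.1, 88.9]
force: [0.6, -10.6, 0.4]
gripper_width: 44.9
gripper_force: 5.6
```

Request:
arm_command:
  motion:
    - {"offset": [0.01, 0, 0], "spin": -0.007}
    - {"offset": [0.01, 0, 0], "spin": -0.007}
    - {"offset": [0.01, 0, 0], "spin": -0.007}
    - {"offset": [0.01, 0, 0], "spin": -0.007}
    - {"offset": [0.01, 0, 0], "spin": -0.007}

```text
time_s: 9.72
ee_pos: [499.1, 65.9, 20.1]
ee_rot: [180.0, 0.1, 90.9]
force: [1.5, -11.1, 0.6]
gripper_width: 45.2
gripper_force: 5.8
```

Request:
arm_command:
  motion:
    - {"offset": [0.01, 0, 0], "spin": -0.007}
    - {"offset": [0.01, 0, 0], "spin": -0.007}
    - {"offset": [0.01, 0, 0], "spin": -0.007}
    - {"offset": [0.01, 0, 0], "spin": -0.007}
    - {"offset": [0.008, 0, 0], "spin": -0.007}

```text
time_s: 10.35
ee_pos: [497.7, 113.9, 20.1]
ee_rot: [180.0, 0.1, 92.9]
force: [2.6, -11.1, 1.1]
gripper_width: 44.5
gripper_force: 5.9
```

```bash
python3 - <<'E'
from h import *
case(495,240); case(495,240,'side')
s=env.state(); print(s['time_s'],s['ee_pos'],s['ee_rot'],s['force'],s['torque'])
E
```

```text
scene 1751 centre [493.1 201. ] size [103.7 224.6] yaw deg 3.03 tilt deg [-0.3  -0.09] stallframe 502.0 177.6
side 467 centre [489.7 229.2] size [102.9 165.1] yaw deg 1.74 tilt deg [0.24 0.29] stallframe 499.9 205.9
10.45 [497.56694523 114.90997318  20.02182716] [1.79971812e+02 5.49119964e-02 9.29058132e+01] [ 2.13189454 -3.6997876   0.30595112] [-0.4568421  -0.11200192  0.0742999 ]
```

Request:
arm_command:
  motion:
    - {"offset": [0.008, 0, 0], "spin": 0.001}
    - {"offset": [0.004, 0, 0], "spin": 0.001}
    - {"offset": [-0.02, 0, 0], "spin": 0}
    - {"offset": [-0.03, 0, 0], "spin": 0}
    - {"offset": [-0.02, 0, 0], "spin": 0}

```text
time_s: 11.08
ee_pos: [499.8, 56.7, 19.9]
ee_rot: [-180.0, -0.0, 92.7]
force: [0.4, -0.3, -0.2]
gripper_width: 44.8
gripper_force: 0.0
```

```bash
python3 - <<'E'
from h import *
case(495,240); case(495,240,'side')
s=env.state(); print(s['time_s'],s['ee_pos'],s['ee_rot'],s['force'],s['torque'])
for n in('hammer',): print([(atz('scene',(498,262),15)),(atz('scene',(462,203),15))])
p=s['ee_pos']
plan(361,p[1],20,92.7,4)
plan(361,235,20,182.65,10,(361,p[1],20,92.7))
E
```

```text
scene 1704 centre [490.2 244.5] size [103.5 161.7] yaw deg 3.04 tilt deg [-0.47 -0.07] stallframe 501.1 221.2
side 549 centre [487.4 241. ] size [104.1 164. ] yaw deg 3.22 tilt deg [0.28 0.06] stallframe 498.2 217.8
11.175 [499.81712863  56.28287792  19.89955471] [-1.79968362e+02 -9.05766159e-03  9.26067186e+01] [ 0.11045191 -0.68633925 -0.3729326 ] [-0.0477806   0.03406395  0.01619348]
[array([395.40772111, 447.49984182,  15.        ]), array([212.94822236, 295.24497416,  15.        ])]
[np.float64(0.0016), np.float64(-0.0347), np.float64(-0.0), -0.0004]
[np.float64(0.0016), np.float64(-0.0347), np.float64(-0.0), -0.0004]
[np.float64(0.0016), np.float64(-0.0347), np.float64(-0.0), -0.0004]
[np.float64(0.0016), np.float64(-0.0347), np.float64(-0.0), -0.0004]
[np.float64(0.0179), np.float64(0.0008), np.float64(-0.0), -0.157]
[np.float64(0.0175), np.float64(0.0036), np.float64(-0.0), -0.157]
[np.float64(0.0167), np.float64(0.0063), np.float64(-0.0), -0.157]
[np.float64(0.0155), np.float64(0.0089), np.float64(-0.0), -0.157]
[np.float64(0.014), np.float64(0.0112), np.float64(-0.0), -0.157]
[np.float64(0.012), np.float64(0.0132), np.float64(-0.0), -0.157]
[np.float64(0.0098), np.float64(0.0149), np.float64(-0.0), -0.157]
[np.float64(0.0074), np.float64(0.0163), np.float64(-0.0), -0.157]
[np.float64(0.0047), np.float64(0.0172), np.float64(-0.0), -0.157]
[np.float64(0.002), np.float64(0.0178), np.float64(-0.0), -0.157]
```

Request:
arm_command:
  motion:
    - {"offset": [0.002, -0.035, 0], "spin": 0}
    - {"offset": [0.002, -0.035, 0], "spin": 0}
    - {"offset": [0.002, -0.035, 0], "spin": 0}
    - {"offset": [0.002, -0.035, 0], "spin": 0}
    - {"offset": [0, 0, 0], "spin": -0.157}
  jaw: 0.07

```text
time_s: 11.8
ee_pos: [356.1, 59.2, 19.7]
ee_rot: [-179.8, -0.0, 102.0]
force: [0.4, 0.5, 0.2]
gripper_width: 70.2
gripper_force: 0.0
```

Request:
arm_command:
  motion:
    - {"offset": [0, 0, 0], "spin": -0.157}
    - {"offset": [0, 0, 0], "spin": -0.157}
    - {"offset": [0, 0, 0], "spin": -0.157}
    - {"offset": [0, 0, 0], "spin": -0.157}
    - {"offset": [0, 0, 0], "spin": -0.157}

```text
time_s: 12.42
ee_pos: [359.8, 59.5, 20.0]
ee_rot: [180.0, -0.0, 147.0]
force: [0.4, 0.4, -0.3]
gripper_width: 70.2
gripper_force: 0.0
```

Request:
arm_command:
  motion:
    - {"offset": [0, 0, 0], "spin": -0.157}
    - {"offset": [0, 0, 0], "spin": -0.157}
    - {"offset": [0, 0, 0], "spin": -0.157}
    - {"offset": [0, 0, 0], "spin": -0.157}
    - {"offset": [0, 0.01, 0], "spin": 0}

```text
time_s: 13.05
ee_pos: [359.3, 69.4, 20.0]
ee_rot: [180.0, 0.0, -177.5]
force: [0.2, 0.6, 0.6]
gripper_width: 69.8
gripper_force: 0.0
```

Request:
arm_command:
  motion:
    - {"offset": [0, 0.035, 0], "spin": 0}
    - {"offset": [0, 0.035, 0], "spin": 0}
    - {"offset": [0, 0.035, 0], "spin": 0}
    - {"offset": [0, 0.035, 0], "spin": 0}
    - {"offset": [0, 0.03, 0], "spin": 0}

```text
time_s: 13.68
ee_pos: [350.7, 240.8, 20.0]
ee_rot: [180.0, 0.0, -177.4]
force: [0.3, -0.6, 0.0]
gripper_width: 70.0
gripper_force: 0.0
```

```bash
python3 - <<'E'
from h import *
case(490,242)
s=env.state(); print(s['time_s'],s['ee_pos'],s['ee_rot'],s['force'],s['torque'],s['qpos'])
x,y=s['ee_pos'][:2]; a=.047; print(x*np.cos(a)+y*np.sin(a),-x*np.sin(a)+y*np.cos(a))
E
```

```text
scene 1695 centre [490.4 244.8] size [103.9 161.4] yaw deg 2.5 tilt deg [-0.3  -0.14] stallframe 501.3 221.5
13.725 [351.98484403 243.74596165  20.26971726] [ 1.79810690e+02  1.57876391e-01 -1.77370741e+02] [0.94579515 2.04290998 0.36592882] [ 0.08768704 -0.03721711  0.01114089] [ 33.10058808  20.20852431 124.19366852   0.14358033  35.36582063
 -59.64584952]
363.04799125893004 226.93959613760882
```

Request:
arm_command:
  motion:
    - {"offset": [-0.015, -0.007, 0], "spin": 0}
    - {"offset": [-0.013, 0, 0], "spin": 0}
    - {"offset": [-0.005, 0, 0], "spin": 0}
    - {"offset": [-0.003, 0, 0], "spin": 0}
    - {"offset": [-0.001, 0, 0], "spin": 0}

```text
time_s: 14.35
ee_pos: [388.7, 232.9, 19.9]
ee_rot: [-180.0, -0.0, -177.4]
force: [-0.9, 0.2, 0.5]
gripper_width: 69.9
gripper_force: 0.0
```

Request:
arm_command:
  motion:
    - {"offset": [-0.003, 0, 0], "spin": 0}
    - {"offset": [-0.002, 0, 0], "spin": 0}

```text
time_s: 14.6
ee_pos: [393.7, 233.5, 20.0]
ee_rot: [180.0, 0.0, -177.3]
force: [0.1, 0.3, 0.5]
gripper_width: 69.9
gripper_force: 0.0
```

Request:
arm_command:
  motion:
    - {"offset": [-0.003, 0, 0], "spin": 0}
    - {"offset": [-0.002, 0, 0], "spin": 0}

```text
time_s: 14.85
ee_pos: [398.8, 233.8, 20.0]
ee_rot: [180.0, 0.0, -177.3]
force: [0.4, 0.1, 0.4]
gripper_width: 70.2
gripper_force: 0.0
```

Request:
arm_command:
  motion:
    - {"offset": [-0.003, 0, 0], "spin": 0}
    - {"offset": [-0.002, 0, 0], "spin": 0}

```text
time_s: 15.1
ee_pos: [400.9, 233.4, 19.7]
ee_rot: [-179.9, -0.3, -177.2]
force: [-12.5, 3.2, 6.8]
gripper_width: 70.0
gripper_force: 6.2
```

```bash
cat >> h.py <<'E'
def tool():
    s=env.state(); x,y=s['ee_pos'][:2]; a=.047
    print(round(s['time_s'],2),'tool XY',round(x*np.cos(a)+y*np.sin(a),1),round(-x*np.sin(a)+y*np.cos(a),1),'z',s['ee_pos'][2].round(1),'yaw',s['ee_rot'][2].round(2),'F',np.round(s['force'],1),'T',np.round(s['torque'],2))
E
python3 - <<'E'
from h import *
tool(); im=case(490,242); cv2.imwrite('pics/c.png',im); im=case(490,242,'side'); cv2.imwrite('pics/s3.png',cv2.resize(im[110:260,230:400],None,fx=4,fy=4,interpolation=cv2.INTER_CUBIC)[:600,:680])
E
```

```text
15.1 tool XY 411.5 214.3 z 19.7 yaw -177.23 F [-12.5   3.2   6.8] T [0.59 0.96 0.57]
scene 1771 centre [475.2 244.2] size [132.9 161.7] yaw deg 2.44 tilt deg [-0.48 -0.15] stallframe 486.2 221.6
side 364 centre [490.3 226.4] size [102.9 135.7] yaw deg 2.0 tilt deg [ 0.32 -0.26] stallframe 500.4 203.1
```

View pics/s3.png

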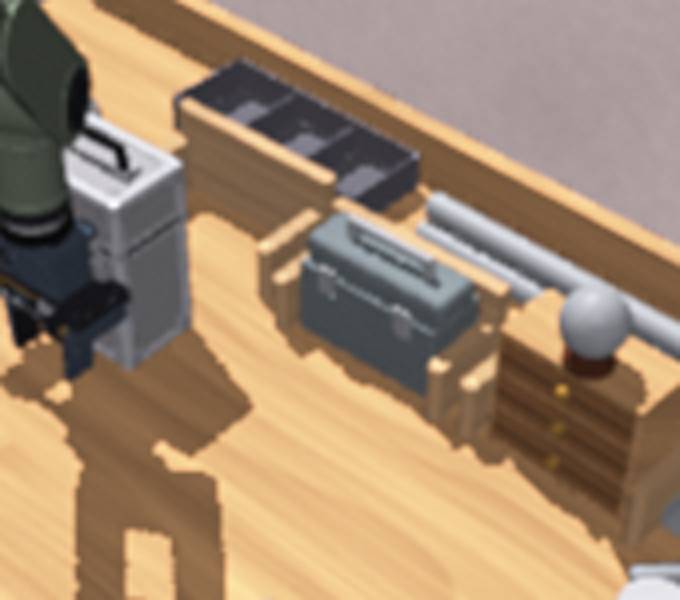

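Request:
arm_command:
  motion:
    - {"offset": [-0.003, 0, 0], "spin": 0}
    - {"offset": [-0.004, 0, 0], "spin": 0}
    - {"offset": [-0.004, 0, 0], "spin": 0}
    - {"offset": [-0.004, 0, 0], "spin": 0}
    - {"offset": [-0.004, 0, 0], "spin": 0}

```text
time_s: 15.82
ee_pos: [417.1, 233.2, 19.5]
ee_rot: [-179.8, -0.6, -177.3]
force: [-16.4, -1.1, 8.9]
gripper_width: 69.8
gripper_force: 5.9
```

```bash
python3 - <<'E'
from h import *
tool(); case(510,242); im=case(510,242,'side')
E
```

```text
15.82 tool XY 427.6 213.3 z 19.5 yaw -177.29 F [-16.4  -1.1   8.9] T [0.24 0.76 0.13]
scene 1831 centre [488.6 243.8] size [140.1 161.5] yaw deg 2.52 tilt deg [-0.51 -0.03] stallframe 499.5 220.6
side 409 centre [471.7 218.7] size [181.3 127.7] yaw deg -83.85 tilt deg [-0.14 -0.14] stallframe 481.5 196.3
```

Request:
arm_command:
  motion:
    - {"offset": [-0.005, 0, 0], "spin": 0}
    - {"offset": [-0.005, 0, 0], "spin": 0}
    - {"offset": [-0.005, 0, 0], "spin": 0}
    - {"offset": [-0.005, 0, 0], "spin": 0}
    - {"offset": [-0.005, 0, 0], "spin": 0}

```text
time_s: 16.55
ee_pos: [442.0, 234.4, 19.2]
ee_rot: [-179.8, -0.6, -177.3]
force: [-14.6, -0.3, 6.9]
gripper_width: 69.6
gripper_force: 5.9
```

Request:
arm_command:
  motion:
    - {"offset": [-0.005, 0, 0], "spin": 0}
    - {"offset": [-0.005, 0, 0], "spin": 0}
    - {"offset": [-0.005, 0, 0], "spin": 0}
    - {"offset": [-0.005, 0, 0], "spin": 0}
    - {"offset": [-0.005, 0, 0], "spin": 0}

```text
time_s: 17.18
ee_pos: [466.9, 235.7, 19.2]
ee_rot: [-179.8, -0.7, -177.3]
force: [-14.6, -1.4, 7.4]
gripper_width: 70.0
gripper_force: 5.9
```

```bash
python3 - <<'E'
from h import *
tool(); im=case(560,245); cv2.imwrite('pics/s4.png',cv2.resize(im[140:360,290:530],None,fx=2.7,fy=2.7,interpolation=cv2.INTER_CUBIC)[:600,:800])
E
```

```text
17.18 tool XY 477.5 213.5 z 19.2 yaw -177.29 F [-14.6  -1.4   7.4] T [-0.11  0.94  0.08]
scene 1976 centre [541.9 246.8] size [134.1 161.4] yaw deg 2.53 tilt deg [-0.54 -0.09] stallframe 552.9 221.0
```

View pics/s4.png

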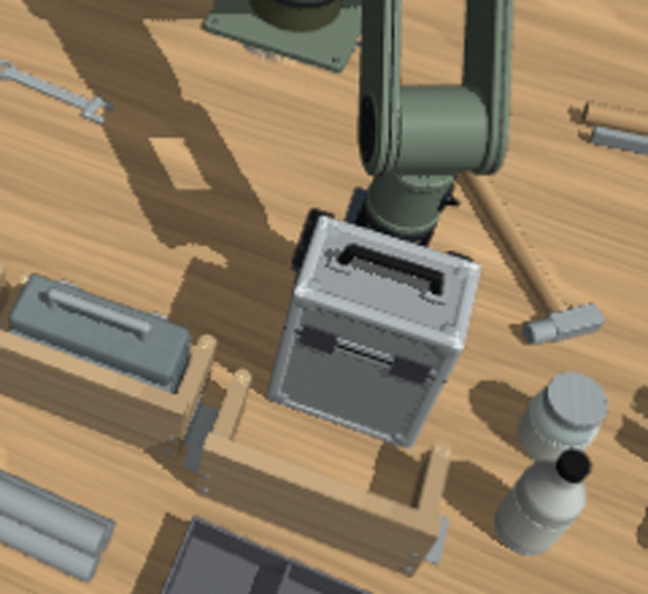

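Request:
arm_command:
  motion:
    - {"offset": [-0.005, 0, 0], "spin": 0}
    - {"offset": [-0.005, 0, 0], "spin": 0}
    - {"offset": [-0.005, 0, 0], "spin": 0}
    - {"offset": [-0.005, 0, 0], "spin": 0}
    - {"offset": [-0.005, 0, 0], "spin": 0}

```text
time_s: 17.85
ee_pos: [491.9, 236.9, 19.1]
ee_rot: [-179.8, -0.7, -177.3]
force: [-14.3, 0.1, 7.1]
gripper_width: 70.1
gripper_force: 5.9
```

Request:
arm_command:
  motion:
    - {"offset": [-0.005, 0, 0], "spin": 0}
    - {"offset": [-0.005, 0, 0], "spin": 0}
    - {"offset": [-0.005, 0, 0], "spin": 0}
    - {"offset": [-0.005, 0, 0], "spin": 0}
    - {"offset": [-0.005, 0, 0], "spin": 0}

```text
time_s: 18.48
ee_pos: [516.9, 238.2, 19.1]
ee_rot: [-179.8, -0.7, -177.3]
force: [-14.2, -0.1, 6.3]
gripper_width: 70.1
gripper_force: 5.8
```

Request:
arm_command:
  motion:
    - {"offset": [-0.005, 0, 0], "spin": 0}
    - {"offset": [-0.005, 0, 0], "spin": 0}
    - {"offset": [-0.005, 0, 0], "spin": 0}
    - {"offset": [-0.005, 0, 0], "spin": 0}
    - {"offset": [-0.005, 0, 0], "spin": 0}

```text
time_s: 19.1
ee_pos: [542.0, 239.5, 19.1]
ee_rot: [-179.8, -0.7, -177.3]
force: [-13.9, -0.4, 6.3]
gripper_width: 70.0
gripper_force: 5.7
```

```bash
python3 - <<'E'
from h import *
tool(); case(640,248)
E
```

```text
19.1 tool XY 552.7 213.8 z 19.1 yaw -177.28 F [-13.9  -0.4   6.3] T [-0.3   0.84 -0.03]
scene 2238 centre [614.2 250.5] size [139.9 161.6] yaw deg 2.86 tilt deg [-0.51 -0.17] stallframe 625.3 221.4
```

Request:
arm_command:
  motion:
    - {"offset": [-0.005, 0, 0], "spin": 0}
    - {"offset": [-0.005, 0, 0], "spin": 0}
    - {"offset": [-0.005, 0, 0], "spin": 0}
    - {"offset": [-0.005, 0, 0], "spin": 0}
    - {"offset": [-0.005, 0, 0], "spin": 0}

```text
time_s: 19.77
ee_pos: [567.1, 240.9, 19.1]
ee_rot: [-179.8, -0.7, -177.3]
force: [-14.1, -1.1, 5.7]
gripper_width: 69.8
gripper_force: 5.7
```

Request:
arm_command:
  motion:
    - {"offset": [-0.002, 0, 0], "spin": 0}
    - {"offset": [-0.002, 0, 0], "spin": 0}

```text
time_s: 20.02
ee_pos: [571.0, 241.1, 19.1]
ee_rot: [-179.8, -0.7, -177.3]
force: [-13.3, 0.6, 6.4]
gripper_width: 69.7
gripper_force: 5.8
```

Request:
arm_command:
  motion:
    - {"offset": [-0.002, 0, 0], "spin": 0}
    - {"offset": [-0.001, 0, 0], "spin": 0}

```text
time_s: 20.27
ee_pos: [574.0, 241.3, 19.1]
ee_rot: [-179.8, -0.7, -177.3]
force: [-14.9, -0.1, 6.4]
gripper_width: 70.4
gripper_force: 5.8
```

Not yet at the board, so I'll continue in small steps, one call at a time.

Request:
arm_command:
  motion:
    - {"offset": [-0.002, 0, 0], "spin": 0}
    - {"offset": [-0.002, 0, 0], "spin": 0}

```text
time_s: 20.52
ee_pos: [577.8, 241.5, 19.1]
ee_rot: [-179.9, -0.7, -177.3]
force: [-21.3, 1.7, 10.5]
gripper_width: 70.0
gripper_force: 6.2
```

Request:
arm_command:
  motion:
    - {"offset": [-0.001, 0, 0], "spin": 0}
    - {"offset": [0, 0, 0], "spin": 0}

```text
time_s: 20.78
ee_pos: [577.8, 241.8, 19.2]
ee_rot: [-179.9, -0.7, -177.4]
force: [-19.8, 0.7, 7.9]
gripper_width: 70.0
gripper_force: 2.0
```

```bash
python3 - <<'E'
from h import *
tool(); case(660,250)
E
```

```text
20.77 tool XY 588.5 214.4 z 19.2 yaw -177.36 F [-19.8   0.7   7.9] T [-0.34  0.36 -0.49]
scene 2376 centre [654.5 252.6] size [130.3 161.7] yaw deg 3.04 tilt deg [-0.51 -0.22] stallframe 665.6 221.5
```

Request:
arm_command:
  motion:
    - {"offset": [-0.0015, 0, 0], "spin": 0}
    - {"offset": [0, 0, 0], "spin": 0}

```text
time_s: 21.08
ee_pos: [577.6, 242.1, 19.5]
ee_rot: [-179.9, -0.9, -177.4]
force: [-26.7, 1.6, 11.2]
gripper_width: 70.2
gripper_force: 1.6
```

Request:
arm_command:
  motion:
    - {"offset": [0.003, 0, 0], "spin": 0}
    - {"offset": [0.005, 0, 0], "spin": 0}
    - {"offset": [0.015, 0, 0], "spin": 0}
    - {"offset": [0.03, 0, 0], "spin": 0}
    - {"offset": [0.03, 0, 0], "spin": 0}

```text
time_s: 21.7
ee_pos: [501.9, 238.5, 20.0]
ee_rot: [180.0, 0.0, -177.3]
force: [0.1, -0.5, -0.7]
gripper_width: 70.3
gripper_force: 0.0
```

Request:
arm_command:
  motion:
    - {"offset": [0.04, 0, 0], "spin": 0}
    - {"offset": [0.04, 0, 0], "spin": 0}
    - {"offset": [0.03, 0, -0.03], "spin": 0}
    - {"offset": [0, 0, -0.05], "spin": 0}
    - {"offset": [0, 0, 0], "spin": 0}

```text
time_s: 22.32
ee_pos: [394.9, 234.8, 103.4]
ee_rot: [179.8, 0.5, -177.3]
force: [-0.0, 0.5, -0.3]
gripper_width: 70.0
gripper_force: 0.0
```

```bash
python3 - <<'E'
from h import *
tool(); im=case(668,250); im2=case(668,250,'side')
f=lambda i:cv2.resize(i,(400,520),interpolation=cv2.INTER_CUBIC)
cv2.imwrite('pics/s5.png',np.hstack([f(im[170:360,340:486]),f(im2[90:220,230:330])]))
# lateral gaps/ board-vs-case: case back edge vs board face, stall frame
a=.047
for c in('scene','side'):
    d=env.grab_frame(c)[1]; P=cloud(c,d).reshape(-1,3); k=d.ravel()>0
    X=P[:,0]*np.cos(a)+P[:,1]*np.sin(a); Y=-P[:,0]*np.sin(a)+P[:,1]*np.cos(a); Z=P[:,2]
    t=k&(abs(Z-219)<5)&(abs(X-679)<75)&(abs(Y-219)<110)
    b=k&(abs(Z-109)<4)&(abs(X-738)<25)&(abs(Y-219)<100)
    for y in (150,190,230,270,290):
        w=t&(abs(Y-y)<10); v=b&(abs(Y-y)<10)
        print(c,y,'top X',np.percentile(X[w],[2,98]).round(1),'board top X',np.percentile(X[v],[2,98]).round(1) if v.any() else None)
E
```

```text
22.32 tool XY 405.5 216.0 z 103.4 yaw -177.27 F [-0.   0.5 -0.3] T [ 0.05  0.02 -0.05]
scene 2299 centre [667.5 253.7] size [101.9 162. ] yaw deg 3.04 tilt deg [-0.37 -0.26] stallframe 678.7 222.1
side 451 centre [666.5 248.7] size [107.4 166.1] yaw deg 2.98 tilt deg [-0.05 -0.06] stallframe 677.4 217.1
scene 150 top X [632.2 727. ] board top X [724.9 747.3]
scene 190 top X [630.7 727.6] board top X [724.9 746.9]
scene 230 top X [630.7 727.6] board top X [724.5 747.2]
scene 270 top X [631.  727.9] board top X [724.9 746.3]
scene 290 top X [631.5 728.1] board top X [724.3 746.9]
side 150 top X [628.2 725. ] board top X [715.1 745. ]
side 190 top X [627. 724.] board top X None
side 230 top X [627.8 722.9] board top X None
side 270 top X [626.5 726.2] board top X None
side 290 top X [628.2 722.6] board top X None
```

View pics/s5.png

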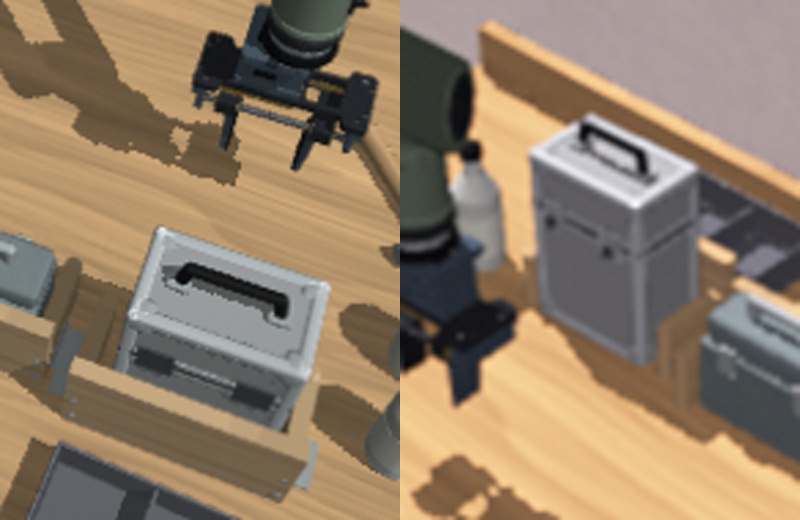

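```bash
python3 -c "
from h import *
print(env.job_done())"
```

```text
the job is handed in; nothing more can be done
None
```

I pushed the aluminium case into the empty left-hand stall and handed the job in at 22 s. It stands upright against the back board, within about 2 mm of home and 0.4° of square by camera. The hand is well clear, and I saw nothing else moved.

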